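# Open the used-battery jar on the reception scale

### The arm

A 6-joint arm with a two-finger parallel gripper is mounted at the origin on the work surface. World frame = base frame: x ahead of the robot, y to its left, z up, the work surface at z = 0. Lengths are in mm, angles in degrees, forces in N, time in s.
With the tool pointing down it reaches from about 225 to 875 mm from the base axis. Payload 3.4 kg.
Tool frame: the origin (TCP) lies midway between the tips of the shut fingers; the grasp point (between the pads) lies 19 mm behind it; z points along the fingers, y is the line along which they close (so a half turn about z gives the same grasp; the last joint's range is limited). The gripper opens to 85 mm and grips with 20 to 120 N. Pads are 22 mm wide; open, the fingers measure 114 mm over their backs; the gripper's body (76 mm by 85 mm) begins 54 mm behind the grasp point. The pads swing forward as they close: fully open they stand 13 mm farther back than shut.
Start: joints at [63.14, 15.808, 86.224, -0, 77.962, -6.933], TCP at [195.995, 540.6, 231.328] pointing down, gripper open.
Joint ranges: [-165.64, 165.64], [-43.16, 119.46], [12.63, 154.43], [-67.54, 247.53], [6.08, 155.33], [-154.97, 154.97]. Speed limits (degrees/s): [147.25, 147.25, 180, 180, 180, 180].

### API

Orientations are given as [roll, pitch, yaw] about the fixed x, y, z axes, in that order (R = Rz(yaw) Ry(pitch) Rx(roll)).
In Python, from cell import bot, cams gives the robot as it stands.
- The arm moves only by the shell command python3 -m handwheel 'ROWS' [FORCE]. ROWS is text: rows parted by semicolons, each of 7 numbers parted by spaces: the turn, a rotation vector about the world's x, y, z in degrees, then the shift along the world's x, y, z in mm, then the finger opening in mm, from 0 to 85.4. A call has 1 to 20 rows; each row is the pose to reach, as a shift and turn from the pose commanded when the call began; what a row does not reach only later rows make up. A row lasts 1/12 s, in which the tool goes at most 41.7 mm and 7.16 degrees, less where a joint would pass 70% of its speed; a pose out of reach is approached as far as the arm can. A call with a gripper value outside its range is refused whole. The fingers move at their own pace and stop on an object; FORCE is the grip in N (left out, the last holds). Time passes only in rows, so rows that repeat a pose let the fingers close. It gives the time, the measured TCP pose, the force, the opening and the grip force at its end, in the units of the state.
- bot.read_state(): the state, without advancing time (a new reading comes with each control period).
- cams.get_image(name): name is "side" or "top"; returns a dict with "color" (420x560x3 uint8, red, green, blue), "range_z" (420x560 float32, mm along the optical axis (not along the pixel's ray), 0 where there is no reading), "K" (3x3 intrinsics, pixels), "dist_coeffs" ([k1, k2, p1, p2, k3] as OpenCV has them; the pictures are not rectified), "xyz" and "attitude" of the camera in the world. Camera axes: x right, y down, z forward; pixel columns grow to the right and rows downward; lengths in mm; the calibration is good to about 2 mm. A picture is of the moment at which its call begins.
- bot.job_done(): hands the job in; it is judged then, once.
The state is a dict: "time": time; "q": joint angles; "dq": joint speeds; "tau": joint torques, N m; "tcp_pos": TCP position; "eef_rot": TCP orientation; "wrist_force": force on the tool from outside, world axes, zero at the start; "ft_torque": the same for the moment, N m; "opening": finger opening in mm; "finger_force": force on a finger pad.
Only numpy, scipy, OpenCV 4.12 (cv2) and the standard library are available. Lean on these libraries where they do the work, as an engineer would, in place of code of your own. Each camera call takes 0.05 s, during which the arm holds its last target. There are 200 camera calls.

### The job

Weigh-in of the used hearing-aid batteries: set the square jar, cap still on, squarely into the square nest on the spring scale's pan, which keeps the jar from turning, and let its weight rest on the pan. Then unscrew the tight blue cap (anticlockwise), stop turning once its thread lets go (pointer at the green mark), and lift it straight off without lifting the jar out of the nest. Finish holding the cap level, centred one to three centimetres above the open mouth of the jar; do not put it down, and leave the other things on the counter where they are.

Things in the scene. Friction and masses are not known exactly. Their poses are not given: they have to be found in the camera images.
- jar: Clear square plastic jar of button cells, 240 to 390 g. Body 64 x 64 mm, 72 mm tall to its flat shoulder, round neck 38 mm across up to 94 mm. Origin: centre of its underside; z up, x and y across the flat sides. Red mark (shut) on its +x side, 12 mm towards +y; green mark (open) in the middle of its +y side, 1.2 rad anticlockwise of the red.
- jar_mouth (a point): Centre of the neck's rim, 94 mm above the jar's underside; axes as the jar. The neck has a three-start lug thread: the cap, shut at a yaw of 0.28 to 0.48 rad relative to the jar, rises 3 mm as it is turned anticlockwise (seen from above), is free from 1.2 to 1.9 rad (best 1.55), and hits a stop at 2.0 rad. It cannot be pulled off while the thread holds.
- cap: Blue ribbed round cap, 55 mm across, 28 mm tall, 45 g; white pointer line on top along its own +x (near the red mark when shut, the green when free). Origin: centre of its lower edge, z up; 75 mm above the jar's underside when shut, over 94 mm when clear of the neck. A spring liner inside (about 10 N) makes it tight. The shut jar may be carried by its cap.
- scale: White spring scale fixed to the counter, housing 140 x 140 x 34 mm with its paper dial on the -x side; origin at the centre of its underside, x and y along its sides. On top is a round steel pan, 124 mm across.
- pan_seat (a point): Centre of the nest's floor on the pan, 58 mm above the counter when empty (moves with the pan; axes as the scale). The black square nest is 69 x 69 mm inside, its sides parallel to the scale's, with walls 9 mm high and lips that flare out above them to 15 mm; the jar fits in at any quarter turn.
- pan (a joint): Depression of the pan in m: 0 empty, up to 0.016 at its stop; spring 400 N/m. The jar alone presses it 5 to 10 mm down.
- tester: Grey plastic battery tester, 110 x 60 x 26 mm, lying; origin under its centre. Bystander.
- fob: Beige plastic remote fob, 60 x 34 x 13 mm; origin under its centre. Bystander.
- dish: White ceramic trinket dish, 110 mm across, 30 mm high; origin under its centre. Bystander.
- key: Brass drawer key on a red plastic ring, about 87 mm long, 5 mm thick, lying; origin beside the key's bow. Bystander.
- bell: Steel desk bell, 84 mm across, 52 mm high; origin under its centre. Bystander.
- pen_pot: Empty blue ceramic pen pot, 80 mm across, 100 mm high; origin under its centre. Bystander.
There are look-alikes about, which are no part of the job. There is more than one size of the cap; the job needs the largest.

How it is judged:
By the outcome, as a careful person would: the job done as asked, in the order asked, and still so for the second after the job is handed in, while the arm keeps its last pose, push and grip.
It also fails if it takes over 54 s, if anything falls off the work surface, if the arm or the gripper's body presses on something with over 40 N, if the wrist force passes 120 N, or if a joint passes its speed limit or range.

## Working session

There is one attempt and no reset: what is moved stays moved. The work goes in short steps, Python scripts to look and compute and a shell command to move; the robot and the scene stay as the last step left them, time stands still between calls to the robot, and variables do not carry over. Pictures are saved under pics/ and viewed, at most 10 in all, crops included, and the job is handed in when it is done.

```bash
mkdir -p pics; ls; cat > h.py <<'E'
from cell import bot,cams
import numpy as np,cv2
from scipy.spatial.transform import Rotation as Ro
def get(n):
    d=cams.get_image(n); a=d["attitude"]
    a=np.array(a,float)
    d["R"]=a if a.shape==(3,3) else Ro.from_euler("xyz",a.ravel(),degrees=True).as_matrix()
    d["p"]=np.array(d["xyz"],float); return d
def ray(d,uv):
    u=cv2.undistortPoints(np.array(uv,float).reshape(-1,1,2),np.array(d["K"],float),np.array(d["dist_coeffs"],float)).reshape(-1,2)
    return np.c_[u,np.ones(len(u))]
def plane(d,uv,z):
    r=ray(d,uv)@d["R"].T
    return d["p"]+r*((z-d["p"][2])/r[:,2])[:,None]
def cloud(d):
    h,w=d["range_z"].shape
    vv,uu=np.mgrid[:h,:w]
    r=ray(d,np.c_[uu.ravel(),vv.ravel()])
    return ((r*d["range_z"].reshape(-1,1))@d["R"].T+d["p"]).reshape(h,w,3)
def save(img,f): cv2.imwrite("pics/"+f,img[...,::-1])
E
python3 - <<'E'
from h import *
for n in("side","top"):
    d=get(n); save(d["color"],n+"0.png"); np.savez(n+"0.npz",**{k:d[k] for k in d})
    print(n,d["xyz"],d["attitude"],d["K"],d["dist_coeffs"])
print(bot.read_state())
E
```

```text
pics
side [  76.98035245 -521.60812514  688.80746617] [-127.40061087    0.33281122  -39.16949085] [[407.11897785   0.         275.72943519]
 [  0.         407.11897785 213.03736402]
 [  0.           0.           1.        ]] [0.00474799 0.         0.         0.         0.        ]
top [ 384.24261411  133.65224407 1513.31759995] [-172.07271284   -0.74279013  -90.83021989] [[536.74384851   0.         279.4134234 ]
 [  0.         536.74384851 201.44379939]
 [  0.           0.           1.        ]] [-0.21824437  0.          0.          0.          0.        ]
{'time': 0.1, 'q': array([ 6.31387739e+01,  1.58437093e+01,  8.62873058e+01, -1.64636793e-03,
        7.79620614e+01, -6.93310709e+00]), 'dq': array([-0.09147678, -0.04279503, -0.14671864,  0.02074289,  0.02659666,
        0.01080058]), 'tau': array([ 2.13821149e-03, -4.17699337e+01, -2.46404797e+01, -9.05240154e-05,
        5.84055248e-03, -4.85760722e-06]), 'tcp_pos': array([195.78938599, 540.14465875, 230.53368407]), 'eef_rot': array([-1.79907410e+02, -9.63747287e-03,  1.60072218e+02]), 'wrist_force': array([-0.23313531,  0.78592072, -0.31576698]), 'ft_torque': array([-0.00256416,  0.01347399, -0.02423709]), 'finger_force': 0.0, 'opening': 85.4987701675943}
```

View pics/side0.png

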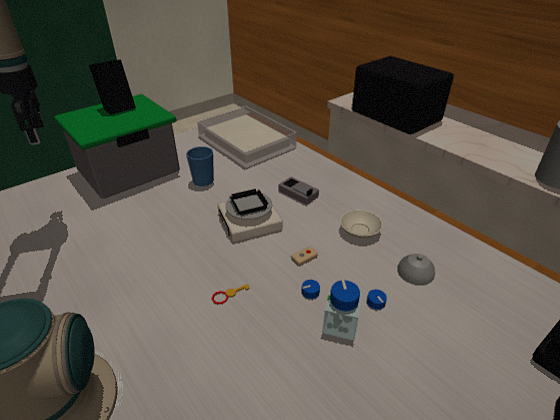

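View pics/top0.png

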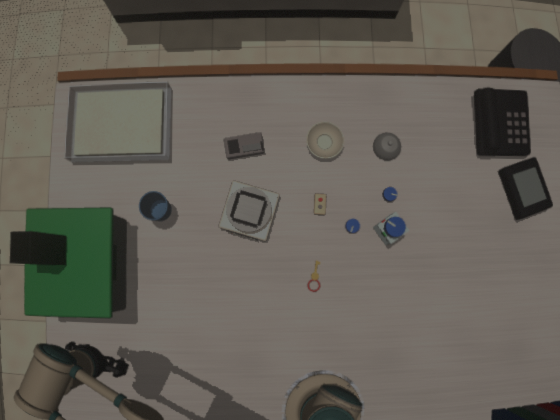

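The side view shows the jar with its large cap at (345,295), two small caps at (311,289) and (376,298), and the scale with its nest at (249,210). The top view shows the jar's cap at (395,228), the scale at (249,210), and the small caps at (353,226) and (390,194).

```bash
python3 - <<'E'
from h import *
D={}
for n in("side","top"):
    z=np.load(n+"0.npz"); D[n]={k:z[k] for k in z.files}
t,s=D["top"],D["side"]
def blobs(m,amin):
    c,_=cv2.findContours(m.astype(np.uint8),cv2.RETR_EXTERNAL,cv2.CHAIN_APPROX_NONE)
    return [x for x in c if cv2.contourArea(x)>amin]
for n,d in D.items():
    hsv=cv2.cvtColor(d["color"],cv2.COLOR_RGB2HSV)
    P=cloud(d)
    m=(hsv[...,0]>100)&(hsv[...,0]<125)&(hsv[...,1]>170)&(hsv[...,2]>60)
    for c in blobs(m,40):
        (u,v),r=cv2.minEnclosingCircle(c)
        print(n,"blue",round(u),round(v),round(r,1),plane(d,[(u,v)],100).round(),P[int(v),int(u)].round())
    # heights
    mk=(P[...,2]>96)&(P[...,2]<115)&m
    p=P[mk]; print("captop",np.median(p,0),(p.min(0)+p.max(0))/2,np.ptp(p,axis=0))
# scale: housing top by range
P=cloud(t); 
reg=np.zeros(P.shape[:2],bool); reg[170:250,205:290]=1
for lo,hi in((22,80),(27,42),(60,90)):
    m=reg&(P[...,2]>lo)&(P[...,2]<hi)
    pts=P[m][:,:2].astype(np.float32); print(lo,hi,len(pts),cv2.minAreaRect(pts),np.median(P[m][:,2]))
g=t["color"].max(2); m=reg&(g<45)
c=max(blobs(m,50),key=cv2.contourArea)
q=plane(t,c[:,0,:],72)[:,:2].astype(np.float32); print("nest",cv2.minAreaRect(q))
a=np.hstack([cv2.resize(t["color"][185:255,365:435],(400,400),interpolation=cv2.INTER_CUBIC),cv2.resize(t["color"][170:250,210:290],(400,400),interpolation=cv2.INTER_CUBIC)])
b=np.hstack([cv2.resize(s["color"][270:350,305:385],(400,400),interpolation=2)[:200*2],cv2.resize(s["color"][170:250,210:290],(400,400),interpolation=2)])
o=cv2.convertScaleAbs(np.vstack([a,b]),alpha=1.6); save(cv2.resize(o,(600,600)),"c1.png")
E
```

```text
side blue 376 299 9.8 [[ 539. -245.  100.]] [ 602. -205.   19.]
side blue 344 295 15.5 [[ 499. -202.  100.]] [ 497. -203.  104.]
side blue 310 289 9.3 [[ 461. -149.  100.]] [514. -97.  20.]
captop [ 503.52438647 -200.26602994  102.81234405] [543.45747305 130.75388575 100.94991612] [130.04923646 709.64031372   9.54425418]
  return _methods._mean(a, axis=axis, dtype=dtype,
  ret = um.true_divide(
Traceback (most recent call last):
ValueError: zero-size array to reduction operation minimum which has no identity
```

```bash
cat > m1.py <<'E'
from h import *
D={}
for n in("side","top"):
    z=np.load(n+"0.npz"); D[n]={k:z[k] for k in z.files}
t,s=D["top"],D["side"]
print(t["color"][228,398],t["color"][225,395],t["color"][194,388],t["range_z"][228,395])
def blobs(m,amin):
    c,_=cv2.findContours(m.astype(np.uint8),cv2.RETR_EXTERNAL,cv2.CHAIN_APPROX_NONE)
    return [x for x in c if cv2.contourArea(x)>amin]
for n,d in D.items():
    hsv=cv2.cvtColor(d["color"],cv2.COLOR_RGB2HSV)
    P=cloud(d)
    m=(hsv[...,0]>100)&(hsv[...,0]<128)&(hsv[...,1]>150)&(hsv[...,2]>30)
    for c in blobs(m,40):
        (u,v),r=cv2.minEnclosingCircle(c)
        print(n,"blue",round(u),round(v),round(r,1),plane(d,[(u,v)],101).round(1),P[int(v),int(u)].round())
P=cloud(t); 
reg=np.zeros(P.shape[:2],bool); reg[170:250,205:290]=1
for lo,hi in((22,80),(27,42),(60,90)):
    m=reg&(P[...,2]>lo)&(P[...,2]<hi)
    pts=P[m][:,:2].astype(np.float32)
    if len(pts): print(lo,hi,len(pts),cv2.minAreaRect(pts),np.median(P[m][:,2]))
g=t["color"].max(2); m=reg&(g<45)
for c in blobs(m,50):
    q=plane(t,c[:,0,:],72)[:,:2].astype(np.float32); print("nest",cv2.minAreaRect(q))
a=np.hstack([cv2.resize(t["color"][185:255,365:435],(400,400),interpolation=cv2.INTER_CUBIC),cv2.resize(t["color"][170:250,210:290],(400,400),interpolation=cv2.INTER_CUBIC)])
b=np.hstack([cv2.resize(s["color"][270:350,305:385],(400,400),interpolation=2)[:200*2],cv2.resize(s["color"][170:250,210:290],(400,400),interpolation=2)])
o=cv2.convertScaleAbs(np.vstack([a,b]),alpha=1.6); save(cv2.resize(o,(600,600)),"c1.png")
E
python3 m1.py
```

```text
[44 59 95] [80 87 96] [45 60 96] 1416.8286
side blue 376 299 10.2 [[ 537.5 -246.5  101. ]] [ 601. -208.   20.]
side blue 344 295 15.7 [[ 498.6 -202.6  101. ]] [ 497. -203.  104.]
side blue 310 289 9.5 [[ 460.7 -150.2  101. ]] [514. -97.  20.]
22 80 2535 ((565.3268432617188, 197.83070373535156), (140.96339416503906, 144.2482147216797), 72.52056884765625) 56.798398193230014
27 42 892 ((565.7791748046875, 197.59764099121094), (140.23997497558594, 143.61256408691406), 72.96625518798828) 34.043045618242786
60 90 782 ((566.4814453125, 197.44903564453125), (121.70735168457031, 118.26335144042969), 84.11978149414062) 63.60226662220134
```

View pics/c1.png

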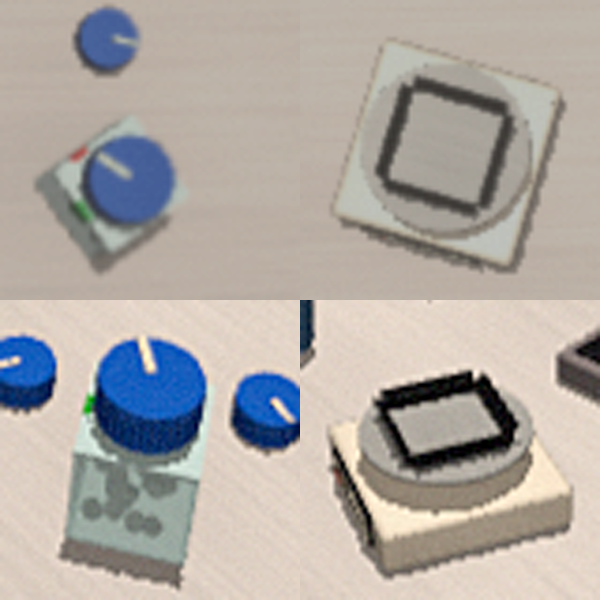

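The crop shows the jar's red mark on its upper-left side, the green on its lower-left, and the pointer near the red. The nest is square to the scale housing.

```bash
cat > m2.py <<'E'
from h import *
D={}
for n in("side","top"):
    z=np.load(n+"0.npz"); D[n]={k:z[k] for k in z.files}
t,s=D["top"],D["side"]
def blobs(m,amin):
    c,_=cv2.findContours(m.astype(np.uint8),cv2.RETR_EXTERNAL,cv2.CHAIN_APPROX_NONE)
    return [x for x in c if cv2.contourArea(x)>amin]
hsv=cv2.cvtColor(t["color"],cv2.COLOR_RGB2HSV).astype(int); P=cloud(t)
m=(hsv[...,0]>100)&(hsv[...,0]<128)&(hsv[...,1]>100)&(hsv[...,2]>30)
m[:,:340]=0;m[:,430:]=0
for c in blobs(m,40):
    (u,v),r=cv2.minEnclosingCircle(c); print("blue",u,v,r,plane(t,[(u,v)],101).round(1))
reg=np.zeros(m.shape,bool); reg[205:252,370:415]=1
r,g,b=[t["color"][...,i].astype(int) for i in range(3)]
out={}
for nm,mm in(("red",reg&(r>g+18)&(r>b+18)),("green",reg&(g>r+18)&(g>b+12))):
    v,u=np.nonzero(mm); out[nm]=plane(t,[(u.mean(),v.mean())],72)[0]; print(nm,len(u),u.mean(),v.mean(),out[nm])
e=out["green"]-out["red"]; print("yaw from marks",np.degrees(np.arctan2(e[1],e[0]))-148)
for lo,hi in((60,82),(94,112)):
    q=P[reg&(P[...,2]>lo)&(P[...,2]<hi)]; print(lo,len(q),np.median(q[:,2]) if len(q) else 0,cv2.minAreaRect(q[:,:2].astype(np.float32)) if len(q) else 0)
# pointer on cap top: bright low-sat pixels within cap circle
w=reg&(hsv[...,1]<75)&(hsv[...,2]>75)
vv,uu=np.mgrid[:420,:560]; w&=(uu-395)**2+(vv-227)**2<9**2
v,u=np.nonzero(w); q=plane(t,np.c_[u,v],103)[:,:2]; print("ptr",len(u),q.mean(0),cv2.fitLine(q.astype(np.float32),2,0,.01,.01).ravel())
# jar outline: side-range shoulder
Ps=cloud(s); rs=np.zeros(Ps.shape[:2],bool); rs[270:350,315:372]=1
for lo,hi in((64,80),(95,112)):
    q=Ps[rs&(Ps[...,2]>lo)&(Ps[...,2]<hi)]; print("side",lo,len(q),np.median(q[:,2]),cv2.minAreaRect(q[:,:2].astype(np.float32)))
E
python3 m2.py
```

```text
blue 352.4166564941406 225.4166717529297 6.60923433303833 [[513.9 -80.6 101. ]]
blue 395.0 226.5 9.708344459533691 [[ 509.  -195.8  101. ]]
blue 389.5 193.68182373046875 6.493902683258057 [[ 598.  -184.5  101. ]]
red 12 382.8333333333333 220.75 [ 527.9194527  -169.29289401   72.        ]
green 9 384.22222222222223 233.66666666666666 [ 492.53747305 -171.83296094   72.        ]
yaw from marks -323.89378921696584
60 216 72.96980031619648 ((509.014404296875, -196.00567626953125), (64.42189025878906, 65.97281646728516), 32.866268157958984)
94 327 103.85132907537263 ((508.24542236328125, -195.7318878173828), (54.25887680053711, 53.04989242553711), 22.494525909423828)
ptr 23 [ 516.75893856 -186.52744168] [   0.5783343    0.8157999  516.759     -186.52744  ]
side 64 406 71.4529243964841 ((505.07562255859375, -197.14102172851562), (64.23055267333984, 63.90498352050781), 34.43489074707031)
side 95 572 102.78876500878795 ((505.2125244140625, -196.9328155517578), (54.00326156616211, 54.817935943603516), 76.16519165039062)
```

```bash
python3 -m handwheel '0 0 -10 40 -100 0 85; 0 0 -20 80 -200 0 85; 0 0 -30 125 -300 0 85; 0 0 -40 170 -400 -10 85; 0 0 -50 210 -500 -20 85; 0 0 -60 250 -600 -30 85; 0 0 -60 290 -690 -40 85; 0 0 -60 311 -737 -51 85; 0 0 -60 311 -737 -51 85; 0 0 -60 311 -737 -51 85; 0 0 -60 311 -737 -51 85; 0 0 -60 311 -737 -51 85; 0 0 -60 311 -737 -51 85; 0 0 -60 311 -737 -51 85; 0 0 -60 311 -737 -51 85; 0 0 -60 311 -737 -51 85; 0 0 -60 311 -737 -51 85; 0 0 -60 311 -737 -51 85; 0 0 -60 311 -737 -51 85; 0 0 -60 311 -737 -51 85' 40
python3 - <<'E'
from h import *
z=np.load("side0.npz"); d={k:z[k] for k in z.files}; P=cloud(d)
rg=np.zeros(P.shape[:2],bool); rg[175:245,212:288]=1
for lo,hi in((26,42),(27,80),(52,62)):
    q=P[rg&(P[...,2]>lo)&(P[...,2]<hi)]; print(lo,len(q),np.median(q[:,2]),cv2.minAreaRect(q[:,:2].astype(np.float32)))
g=d["color"].max(2)
m=(rg&(g<40)).astype(np.uint8); m[:,:228]=0
c,_=cv2.findContours(m,cv2.RETR_EXTERNAL,cv2.CHAIN_APPROX_NONE); c=max(c,key=cv2.contourArea)
print("nest",cv2.minAreaRect(plane(d,c[:,0,:],72)[:,:2].astype(np.float32)))
z=np.load("top0.npz"); d={k:z[k] for k in z.files}
m=((d["color"].max(2)<60)).astype(np.uint8); m[:190]=0;m[232:]=0;m[:,:228]=0;m[:,272:]=0
c,_=cv2.findContours(m,cv2.RETR_EXTERNAL,cv2.CHAIN_APPROX_NONE); c=max(c,key=cv2.contourArea)
print("nest top",cv2.minAreaRect(plane(d,c[:,0,:],72)[:,:2].astype(np.float32)))
E
```

```text
time: 1.77
tcp_pos: [509.3, -202.5, 179.2]
eef_rot: [179.9, 0.2, 99.9]
wrist_force: [0.8, -0.4, 0.9]
opening: 85.1
finger_force: 0.0
26 870 32.43959133854878 ((578.130126953125, 244.2797393798828), (271.5370788574219, 231.86135864257812), 45.51347732543945)
27 1935 55.73898065358708 ((620.0405883789062, 243.4801025390625), (293.15606689453125, 213.42697143554688), 63.3012809753418)
52 797 57.179203754233754 ((560.2904663085938, 188.24505615234375), (106.6182861328125, 123.11526489257812), 64.97357177734375)
nest ((562.1694946289062, 189.66348266601562), (97.31742095947266, 85.58501434326172), 72.9134292602539)
nest top ((566.3423461914062, 196.7554168701172), (85.22786712646484, 85.7641830444336), 72.808837890625)
```

```bash
python3 -m handwheel '0 0 0 0 0 -25 85; 0 0 0 0 0 -50 85; 0 0 0 0 0 -75 85; 0 0 0 0 0 -95 85; 0 0 0 0 0 -108 85; 0 0 0 0 0 -108 85; 0 0 0 0 0 -108 85; 0 0 0 0 0 -108 85' 40; python3 - <<'E'
from h import *
d=get("side"); save(cv2.convertScaleAbs(cv2.resize(d["color"][230:350,270:430],(800,600),interpolation=2),alpha=1.3),"g1.png")
E
```

```text
time: 2.43
tcp_pos: [507.6, -196.5, 73.1]
eef_rot: [179.9, 0.0, 100.1]
wrist_force: [0.6, -0.4, 1.1]
opening: 84.9
finger_force: 0.0
```

View pics/g1.png

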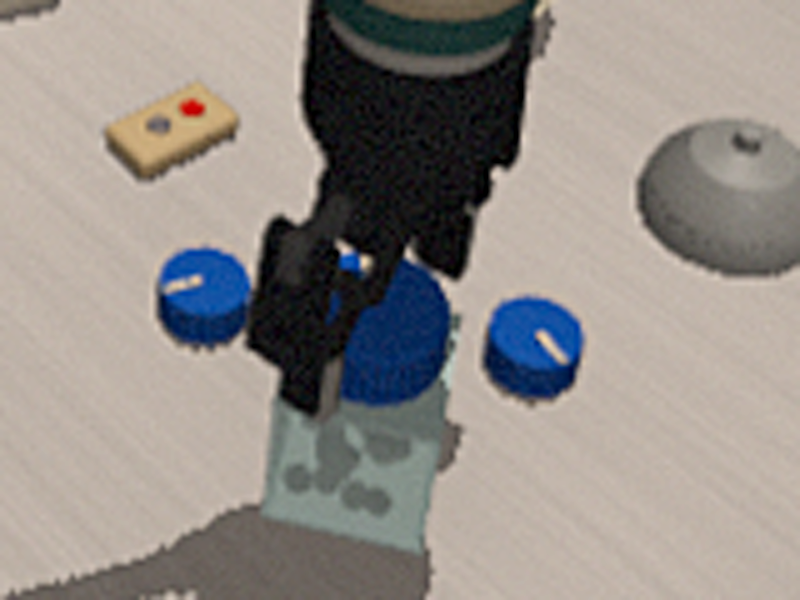

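The fingers straddle the cap, with the left tip at about (320,410), just above the shoulder and clear of the small caps. Now close.

```bash
python3 -m handwheel '0 0 0 0 0 0 50; 0 0 0 0 0 0 50; 0 0 0 0 0 0 50; 0 0 0 0 0 0 50; 0 0 0 0 0 0 50; 0 0 0 0 0 0 50; 0 0 0 0 0 0 50; 0 0 0 0 0 0 50; 0 0 0 0 0 0 50; 0 0 0 0 0 0 50' 80
```

```text
time: 3.32
tcp_pos: [507.9, -196.6, 73.8]
eef_rot: [179.9, 0.1, 100.1]
wrist_force: [0.1, 0.5, 4.9]
opening: 53.8
finger_force: 82.8
```

```bash
python3 -m handwheel '0 0 0 0 0 10 45; 0 0 0 0 0 30 45; 0 0 0 0 0 55 45; 0 0 0 0 0 85 45; 0 0 0 0 5 110 45; 0 0 4 5 25 110 45; 0 0 8 10 50 110 45; 0 0 12 14 80 110 45; 0 0 16 18 115 110 45; 0 0 20 24 150 110 45; 0 0 24 30 185 110 45; 0 0 28 36 220 110 45; 0 0 31 41 255 110 45; 0 0 34 46 290 110 45; 0 0 36 50 325 110 45; 0 0 38 54 355 110 45; 0 0 39 56 377 110 45; 0 0 39 57 387 110 45; 0 0 39 57 392 110 45; 0 0 39 57 393 110 45' 80
python3 -m handwheel '0 0 0 0 0 0 45; 0 0 0 0 0 0 45; 0 0 0 0 0 -10 45; 0 0 0 0 0 -20 45; 0 0 0 0 0 -25 45; 0 0 0 0 0 -25 45; 0 0 0 0 0 -25 45; 0 0 0 0 0 -25 45'; cat > look.py <<'E'
from h import *
import sys
tag=sys.argv[1]; A=[]
for n in("side","top"):
    d=get(n); np.savez(f"{n}{tag}.npz",**{k:d[k] for k in d})
    A.append(cv2.resize(d["color"][130:250,190:310] if n=="side" else d["color"][160:250,205:295],(400,400),interpolation=2))
save(cv2.convertScaleAbs(np.hstack(A),alpha=1.5),f"l{tag}.png")
E
python3 look.py 1
```

```text
time: 4.98
tcp_pos: [563.5, 196.7, 182.1]
eef_rot: [-179.9, -0.0, 139.1]
wrist_force: [0.2, -0.6, -3.3]
opening: 53.8
finger_force: 85.2
time: 5.65
tcp_pos: [564.2, 196.5, 157.3]
eef_rot: [180.0, 0.0, 139.1]
wrist_force: [-0.2, -0.2, -3.3]
opening: 54.0
finger_force: 85.2
```

View pics/l1.png

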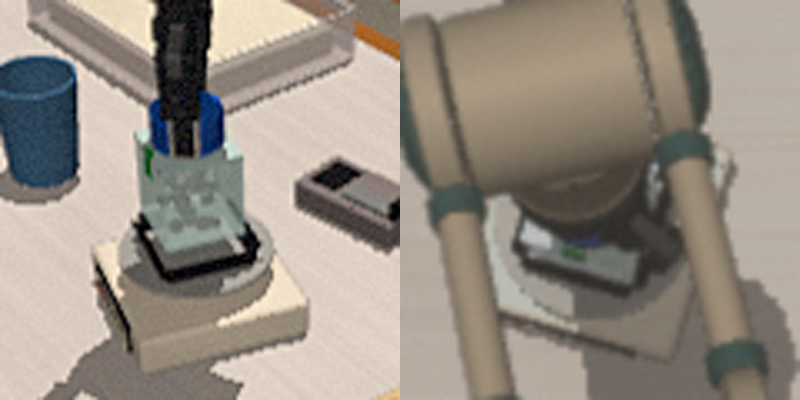

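The side view shows the jar hanging level just above the nest and parallel to it. The top view is mostly hidden by the arm. Now lower it gently.

```bash
python3 -m handwheel '0 0 0 1 0 -5 45; 0 0 0 1 0 -10 45; 0 0 0 1 0 -14 45; 0 0 0 1 0 -17 45; 0 0 0 1 0 -20 45; 0 0 0 1 0 -22 45; 0 0 0 1 0 -24 45; 0 0 0 1 0 -24 45; 0 0 0 1 0 -24 45' 80; python3 -m handwheel '0 0 0 0 0 -2 45; 0 0 0 0 0 -4 45; 0 0 0 0 0 -5 45; 0 0 0 0 0 -5 45; 0 0 0 0 0 -5 45'
```

```text
time: 6.5
tcp_pos: [565.0, 196.6, 133.3]
eef_rot: [180.0, -0.0, 139.1]
wrist_force: [0.3, 0.0, -4.5]
opening: 53.9
finger_force: 85.3
time: 6.92
tcp_pos: [565.5, 196.7, 128.6]
eef_rot: [179.9, 0.0, 139.1]
wrist_force: [1.2, -0.1, -2.3]
opening: 53.6
finger_force: 85.3
```

```bash
python3 -m handwheel '0 0 0 0 0 -2 45; 0 0 0 0 0 -4 45; 0 0 0 0 0 -6 45; 0 0 0 0 0 -6 45; 0 0 0 0 0 -6 45; 0 0 0 0 0 -6 45'; python3 look.py 2
```

```text
time: 7.42
tcp_pos: [565.4, 196.7, 122.6]
eef_rot: [179.9, 0.0, 139.1]
wrist_force: [1.3, 0.8, 1.3]
opening: 54.1
finger_force: 85.6
```

View pics/l2.png

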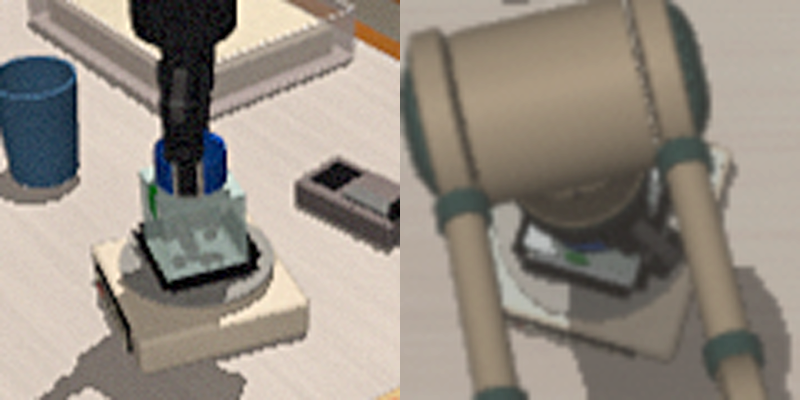

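The side view shows the jar down inside the nest walls and square to them. I release briefly so that its full weight rests on the pan.

```bash
python3 -m handwheel '0 0 0 0 0 0 70; 0 0 0 0 0 0 70; 0 0 0 0 0 0 70; 0 0 0 0 0 0 70; 0 0 0 0 0 0 70; 0 0 0 0 0 0 70; 0 0 0 0 0 0 70; 0 0 0 0 0 0 70; 0 0 0 0 0 0 70' 40; python3 - <<'E'
from h import *
d=get("side"); P=cloud(d); hsv=cv2.cvtColor(d["color"],cv2.COLOR_RGB2HSV)
rg=np.zeros(P.shape[:2],bool); rg[150:230,225:275]=1
m=rg&(hsv[...,0]>100)&(hsv[...,0]<128)&(hsv[...,1]>150)&(hsv[...,2]>40)
q=P[m&(P[...,2]<190)]; print("cap",len(q),np.percentile(q[:,2],[5,50,90,97]),np.median(q,0))
m2=rg&(P[...,2]>112)&(P[...,2]<130)&~m; q=P[m2]; q=q[(abs(q[:,0]-560)<50)&(abs(q[:,1]-195)<50)]
print("shoulder",len(q),np.median(q[:,2]),cv2.minAreaRect(q[:,:2].astype(np.float32)))
E
```

```text
time: 8.27
tcp_pos: [565.0, 196.6, 122.3]
eef_rot: [-180.0, -0.0, 139.1]
wrist_force: [-0.5, 0.0, 0.7]
opening: 70.1
finger_force: 0.0
cap 152 [129.51886792 147.79266933 153.13999271 164.05854762] [566.38202266 178.54781845 147.79266933]
shoulder 215 120.09627502639432 ((562.8016357421875, 195.8489532470703), (66.77787017822266, 64.59578704833984), 73.35369110107422)
```

```bash
python3 -m handwheel '0 0 0 0 0 0 45; 0 0 0 0 0 0 45; 0 0 0 0 0 0 45; 0 0 0 0 0 0 45; 0 0 0 0 0 0 45; 0 0 0 0 0 0 45; 0 0 0 0 0 0 45; 0 0 0 0 0 0 45' 100; python3 -m handwheel '0 0 5 0 0 0 45; 0 0 10 0 0 0.3 45; 0 0 15 0 0 0.5 45; 0 0 20 0 0 0.7 45; 0 0 25 0 0 0.9 45; 0 0 30 0 0 1 45; 0 0 34 0 0 1.2 45; 0 0 34 0 0 1.2 45; 0 0 34 0 0 1.2 45'; python3 -c "
from cell import bot;s=bot.read_state();print(s['ft_torque'],s['q'])"; python3 look.py 3
```

```text
time: 8.98
tcp_pos: [565.1, 196.7, 122.4]
eef_rot: [180.0, 0.0, 139.1]
wrist_force: [0.4, 1.3, 0.9]
opening: 53.6
finger_force: 104.5
time: 9.73
tcp_pos: [564.8, 196.4, 123.5]
eef_rot: [-180.0, -0.0, 173.0]
wrist_force: [-1.0, 0.6, 1.7]
opening: 53.7
finger_force: 104.7
[-0.0330663   0.09764248  0.02020421] [ 1.25165314e+01  2.21589534e+01  9.27228077e+01 -7.94757985e-03
  6.51382701e+01 -7.04526907e+01]
```

View pics/l3.png

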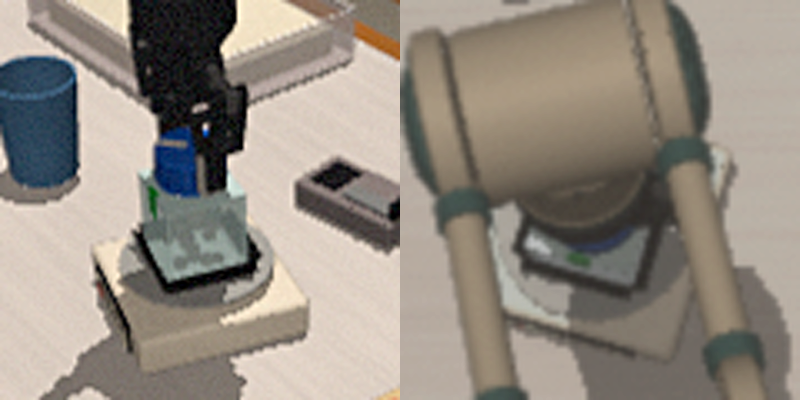

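The jar has not turned in the nest (green mark at about (152,195) as before), while the fingers have turned 34°. Turn the rest.

```bash
python3 -m handwheel '0 0 5 0 0 0.2 45; 0 0 10 0 0 0.4 45; 0 0 15 0 0 0.6 45; 0 0 20 0 0 0.8 45; 0 0 25 0 0 1 45; 0 0 30 0 0 1.2 45; 0 0 34 0 0 1.3 45; 0 0 34 0 0 1.3 45; 0 0 34 0 0 1.3 45; 0 0 34 0 0 1.3 45'; python3 -c "
from cell import bot;s=bot.read_state();print(s['ft_torque'],s['q'])"; python3 look.py 4
```

```text
time: 10.67
tcp_pos: [565.1, 196.6, 124.9]
eef_rot: [-180.0, 0.0, -153.0]
wrist_force: [1.0, 0.7, -0.6]
opening: 53.5
finger_force: 104.6
[-0.03115893 -0.07895365  0.00942542] [ 1.25206768e+01  2.20996883e+01  9.26077280e+01  6.55836173e-04
  6.52777925e+01 -1.04443792e+02]
```

View pics/l4.png

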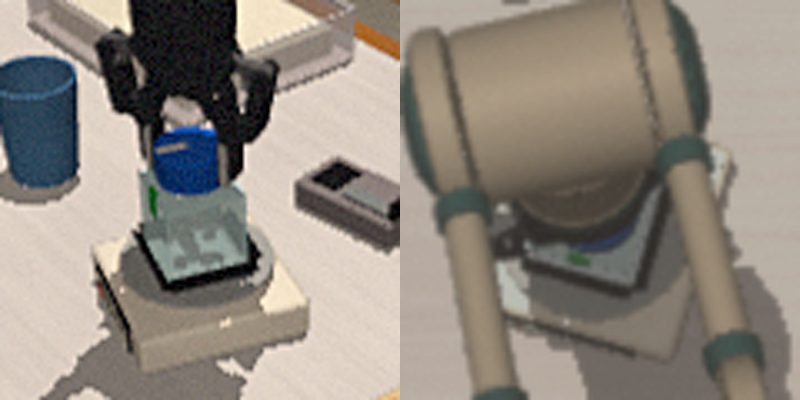

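The pointer now lies towards the green mark, from (188,143) to (155,153), and the jar is unmoved. Lift slowly.

```bash
python3 -m handwheel '0 0 0 0 0 1 45; 0 0 0 0 0 2 45; 0 0 0 0 0 3 45; 0 0 0 0 0 4 45; 0 0 0 0 0 4 45; 0 0 0 0 0 4 45'
```

```text
time: 11.27
tcp_pos: [565.0, 196.6, 128.8]
eef_rot: [180.0, 0.0, -152.9]
wrist_force: [0.5, 0.1, 0.0]
opening: 53.4
finger_force: 104.7
```

```bash
python3 -m handwheel '0 0 0 0 0 2 45; 0 0 0 0 0 4 45; 0 0 0 0 0 6 45; 0 0 0 0 0 9 45; 0 0 0 0 0 12 45; 0 0 0 0 0 15 45; 0 0 0 0 0 18 45; 0 0 0 0 0 21 45; 0 0 0 0 0 24 45; 0 0 0 0 0 27 45; 0 0 0 0 0 30 45; 0 0 0 0 0 32 45; 0 0 0 0 0 33 45; 0 0 0 0 0 33 45; 0 0 0 0 0 33 45; 0 0 0 0 0 33 45'; python3 look.py 5; python3 - <<'E'
from h import *
z=np.load("side5.npz"); d={k:z[k] for k in z.files}; P=cloud(d); hsv=cv2.cvtColor(d["color"],cv2.COLOR_RGB2HSV)
rg=np.zeros(P.shape[:2],bool); rg[140:230,225:275]=1
m=rg&(hsv[...,0]>100)&(hsv[...,0]<128)&(hsv[...,1]>150)&(hsv[...,2]>40)
q=P[m&(abs(P[...,1]-190)<50)]; print("cap",len(q),np.percentile(q[:,2],[2,5,50,90,97]))
q=P[rg&~m]; q=q[(abs(q[:,0]-560)<50)&(abs(q[:,1]-195)<50)]
a=q[(q[:,2]>112)&(q[:,2]<132)]; print("shoulder",np.median(a[:,2]),cv2.minAreaRect(a[:,:2].astype(np.float32)))
E
```

```text
time: 12.6
tcp_pos: [564.9, 196.6, 161.6]
eef_rot: [180.0, -0.0, -152.9]
wrist_force: [0.1, -0.3, 0.3]
opening: 53.5
finger_force: 104.7
cap 314 [166.33077775 168.44653812 188.541439   191.19772743 191.91390628]
shoulder 121.9065507905201 ((562.472900390625, 196.26080322265625), (67.77974700927734, 65.7029037475586), 75.42682647705078)
```

View pics/l5.png

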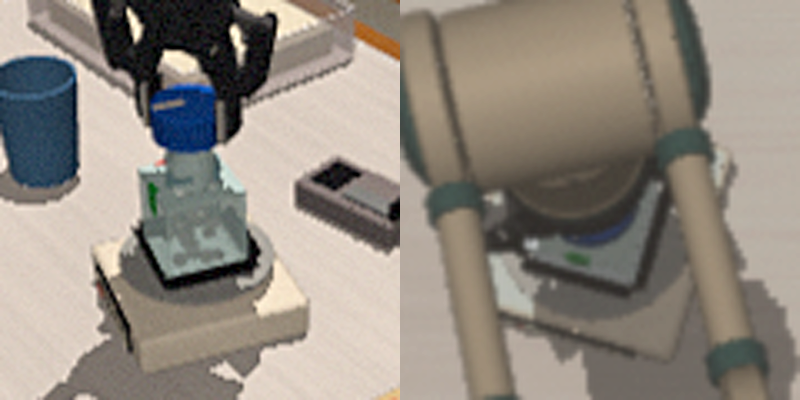

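The cap is off and level, with its lower edge about 20 mm above the mouth. The jar stayed seated in the nest.

```bash
python3 -c "
from cell import bot;print(bot.job_done())"
```

```text
the job is handed in; nothing more can be done
None
```

I handed the job in at about 12.6 s: the jar is seated in the nest with its weight on the pan, and the unscrewed cap is held level, centred about 20 mm above the open mouth.

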